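# Open the plug chest and slide its till clear

### The arm

A 7-joint arm with a two-finger parallel gripper is mounted at the origin on the work surface. World frame = base frame: x ahead of the robot, y to its left, z up, the work surface at z = 0. Lengths are in m, angles in rad, forces in N, time in s.
With the tool pointing down it reaches from about 0.4 to 0.85 m from the base axis. Payload 4.5 kg.
Tool frame: the origin (TCP) lies on the centre line of the jaws, within the pads' length; the fingertips stand 8 mm ahead of it and the grasp point (between the pads) lies 11 mm behind it; z points along the fingers, x is the direction in which the jaws open and shut, and the axes are right-handed (so a half turn about z gives the same grasp; the last joint's range is limited). The gripper opens to 88 mm and grips with 3 to 60 N. Pads are 18 mm wide; open, the fingers measure 123 mm over their backs; the gripper's body (75 mm by 187 mm) begins 45 mm behind the grasp point.
Start: joints at [1.243, 0.689, -0.195, 1.565, 0.157, 0.902, -0.215], TCP at [0.221, -0.585, 0.247] pointing down, gripper open.
Joint ranges: [-3.01, 3.01], [-0.46, 2.08], [-1.47, 1.51], [0.13, 2.56], [-1, 4.14], [0.04, 2.09], [-2.66, 2.66]. Speed limits (rad/s): [2.57, 2.57, 3.14, 3.14, 3.14, 3.14, 3.14].

### API

Orientations are given as a unit quaternion [x, y, z, w].
In Python, from plant import r gives the robot as it stands.
- The arm moves only by the shell command python3 -m pendant 'ROWS' [FORCE]. ROWS is JSON, a list of rows, each a list of 3 entries, a list of its own where there are three numbers: the turn, a rotation vector about the tool's x, y, z in rad, then the shift along the tool's x, y, z in m, then the opening, from 0 (shut) to 1 (fully open). In form: [[[wx, wy, wz], [tx, ty, tz], claw], ...]. A call has 1 to 10 rows; each row is the pose to reach, as a shift and turn from the pose commanded when the call began, along the tool's axes at that moment; what a row does not reach only later rows make up. A row lasts 1/10 s, in which the tool goes at most 50 mm and 8.59 degrees, less where a joint would pass 70% of its speed; a pose out of reach is approached as far as the arm can. A call with a gripper value outside its range is refused whole. The fingers move at their own pace and stop on an object; FORCE is the grip in N (left out, the last holds). Time passes only in rows, so rows that repeat a pose let the fingers close. It gives the time, the measured TCP pose, the force and the opening at its end, in the units of the state.
- r.get_state(): the state, without advancing time (a new reading comes with each control period).
- r.snapshot(name): name is "scene" or "top" or "wrist"; returns a dict with "image" (384x512x3 uint8, red, green, blue), "mtx" (3x3 intrinsics, pixels), "dist" ([k1, k2, p1, p2, k3] as OpenCV has them; the pictures are not rectified), "R" (3x3) and "t" (3): a world point X has camera coordinates R X + t; the wrist camera has in their place "T_tool_cam" (4x4, takes a point from camera to tool coordinates, whose origin is the TCP and whose axes are the tool frame's). Camera axes: x right, y down, z forward; pixel columns grow to the right and rows downward; lengths in m; the calibration is good to about 2 mm. A picture is of the moment at which its call begins: read the wrist's pose just before it. There is no depth.
- r.finish_job(): hands the job in, once; it reports no verdict.
The state is a dict: "clock": time; "q": joint angles; "qd": joint speeds; "joint_torque": joint torques, N m; "tool_pos": TCP position; "eef_rot": TCP orientation; "contact_force": force on the tool from outside, world axes, zero at the start; "moment": the same for the moment, N m; "opening": opening from 0.0 (shut) to 1.0 (fully open).
Only numpy, scipy, OpenCV 4.12 (cv2) and the standard library are available. Lean on these libraries where they do the work, as an engineer would, in place of code of your own. Each camera call takes 0.05 s, during which the arm holds its last target. There are 200 camera calls.

### The job

Get at the horn blanks in the bottom of the small wooden plug chest. Push its lid up by the tab with the fingertips and on past upright, until it rests back on its stop by itself, then gently push the till inside all the way to the right-hand end (the right as the robot faces the chest's front), and withdraw. Only push, lightly: pinch or lift nothing, and leave everything else on the board where it stands.

Things in the scene. Friction and masses are not known exactly. Their poses are not given: they have to be found in the camera images.
- chest: Wooden plug chest, fixed, 260 mm wide (its y), 120 deep (its x), 95 high without lid, walls and floor 10. Origin: centre of its underside, on the board 18 mm above z = 0. x points from its front (which faces the robot) to its hinged back, y to its left as the robot sees it, z up; yawed up to 0.3 rad. Fixed horn blanks and plugs lie in its bottom, up to 32 mm above the underside.
- lid (a joint): Angle of the chest's lid (rad): 0 shut, pi/2 upright, 1.92 resting back on its brass stop lugs. A free hinge with little drag, no spring or catch: short of upright the lid falls shut, past upright it falls open and stays. Flat panel 120 x 260 mm, 12 mm thick, 0.16 to 0.3 kg; about 1 N lifts it at the tab.
- tab_edge (a point): Middle of the lower front edge of the lid's tab; moves with the lid, 142 mm from the hinge axis. The tab: wood with a brass plate on top, 80 mm wide, 10 to 15 mm thick, in the middle of the lid's front edge, 22 mm beyond the chest's front. Its underside is flush with the lid's and free below (95 mm above the board): a fingertip leaning forward reaches under it.
- lid_hinge (a point): Middle of the hinge axis, at the top back edge of the chest in the plane of the lid's underside, 60 mm behind the chest's origin and 95.5 mm above it. The axis runs along the chest's y.
- till (a joint): Travel of the till (m): an open tray with green lining in the chest that slides on runners to the chest's right (its -y). 0: at the left end, 0.122: at the right end; starts at 0 to 0.05. About 1 N of drag; stays where left, cannot be lifted out. 115 mm wide (y), 96 deep (x), 35 high, walls 8, rim 8 mm below the chest's rim.
- till_floor (a point): Centre of the till's inner floor (upper surface), 56 mm above the chest's underside; moves with the till. The pocket is 99 mm wide (side walls 49.5 mm to either side of this point), 31 mm deep; its front wall is 40 mm in front, and a strip of small corks, up to 24 mm above the floor, takes up the rear, from 20 mm behind this point.
- rack: Bystander: steel rack, a block 80 x 130 x 50 mm with six round sockets, fixed, left of the chest. Origin: centre of its underside.
- mandrel_a: Bystander: dark steel mandrel 16.5 mm across, 95 mm long, standing in a socket of the rack. Origin: its lower end.
- mandrel_b: Bystander: a second such mandrel. Origin: its lower end.
- tube: Bystander: green-lacquered tube, 30 mm across, 90 mm high, standing beside the chest. Origin: centre of its lower end.
- mouthpiece: Bystander: black horn mouthpiece, 30 mm across, 68 mm high, standing. Origin: centre of its foot.
- weight: Bystander: squat iron weight with a knob, 64 mm across, 48 mm high, standing. Origin: centre of its foot.
- drift: Bystander: hardwood drift punch lying behind the chest, 140 mm long along its x (origin 65 mm from its butt), 24 mm thick. Origin on its underside.

How it is judged:
On the way, in this order (a step that is already met when the one before it is completed fails the run):
1. the lid is past upright and rests back on its stop with nothing touching it (value of joint lid above 1.85 rad and contact force between each of the fingers, the arm and lid below 0.1 N), for 0.3 s.
2. the till is at the right-hand end of the chest (value of joint till above 0.114 m), for 0.2 s.
At the end, for the whole second after the job is handed in: The lid rests open on its stop (at least 1.85 of 1.92 rad) and still, the till is within 8 mm of the right-hand end, and the loose things on the board are upright and within 15 mm of where they stood (value of joint lid above 1.85 rad and velocity of joint lid between -0.1 and 0.1 rad/s and value of joint till above 0.114 m and distance of each of mandrel_a, mandrel_b, tube, mouthpiece, weight, drift from where it was at the start of the episode below 0.015 m and angle between each of mandrel_a, mandrel_b, tube, mouthpiece, weight's own z axis and vertical below 0.2 rad); the robot touches nothing.
It fails at once if the lid is pinched between the fingers (pressed from above and below at once) ((contact force between the fingers and lid_c0 above 0.5 N or contact force between the fingers and lid_c1 above 0.5 N) and (contact force between the fingers and lid_c2 above 0.5 N or contact force between the fingers and lid_c3 above 0.5 N)).
It fails at once if a wall of the till is pinched (pressed from inside and outside at once) ((contact force between the fingers and till_c0 above 0.5 N or contact force between the fingers and till_c1 above 0.5 N or contact force between the fingers and till_c2 above 0.5 N or contact force between the fingers and till_c3 above 0.5 N) and (contact force between the fingers and till_c4 above 0.5 N or contact force between the fingers and till_c5 above 0.5 N or contact force between the fingers and till_c6 above 0.5 N or contact force between the fingers and till_c7 above 0.5 N)).
It fails at once if the lid is pushed harder than 20 N (contact force between any of the fingers, the arm and lid above 20 N).
It fails at once if the till is pushed harder than 20 N (contact force between any of the fingers, the arm and till above 20 N).
It fails at once if a bystander is pushed 15 mm out of place, lifted or knocked over (distance of any of mandrel_a, mandrel_b, tube, mouthpiece, weight, drift from where it was at the start of the episode above 0.015 m or angle between any of mandrel_a, mandrel_b, tube, mouthpiece, weight's own z axis and vertical above 0.25 rad).
It also fails if it takes over 53 s, if anything falls off the work surface, if the arm or the gripper's body presses on something with over 40 N, if the wrist force passes 120 N, or if a joint passes its speed limit or range.

## Working session

There is one attempt and no reset: what is moved stays moved. The work goes in short steps, Python scripts to look and compute and a shell command to move; the robot and the scene stay as the last step left them, time stands still between calls to the robot, and variables do not carry over. Pictures are saved under pics/ and viewed, about 8 in all and at most 12, crops included, and the job is handed in when it is done.

```bash
ls; mkdir -p pics; python3 - <<'E'
from plant import r
import cv2,numpy as np,pickle
s=r.get_state();print({k:np.round(v,3).tolist() for k,v in s.items()})
d={}
for n in("scene","top"):
    c=r.snapshot(n);d[n]=c;print(n,np.round(c["mtx"],1).tolist(),c["dist"],np.round(c["R"],3).tolist(),np.round(c["t"],3).tolist())
    cv2.imwrite(f"pics/{n}0.png",c["image"][:,:,::-1])
pickle.dump(d,open("cams.pkl","wb"))
E
```

```text
pics
{'clock': 0.0, 'q': [1.243, 0.69, -0.195, 1.566, 0.157, 0.903, -0.215], 'qd': [-0.001, -0.002, -0.001, -0.0, 0.001, -0.0, -0.001], 'joint_torque': [-0.0, -52.756, -1.267, -15.343, -0.053, 0.007, 0.0], 'tool_pos': [0.221, -0.584, 0.246], 'eef_rot': [0.823, -0.568, -0.001, -0.0], 'contact_force': [1.071, 0.284, -0.12], 'moment': [0.001, -0.013, 0.022], 'opening': 1.0}
scene [[360.8, 0.0, 255.3], [0.0, 360.8, 189.7], [0.0, 0.0, 1.0]] [-0.01289085  0.          0.          0.          0.        ] [[0.182, 0.983, -0.012], [0.829, -0.16, -0.535], [-0.528, 0.088, -0.845]] [-0.126, -0.44, 1.143]
top [[359.1, 0.0, 253.7], [0.0, 359.1, 187.7], [0.0, 0.0, 1.0]] [-0.01500939  0.          0.          0.          0.        ] [[0.004, -0.999, 0.04], [-0.982, -0.011, -0.187], [0.188, -0.038, -0.981]] [0.007, 0.63, 0.703]
```

View pics/scene0.png

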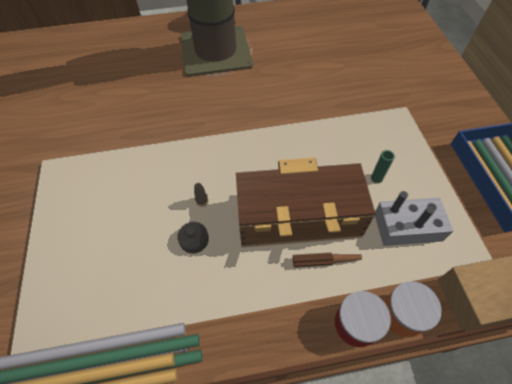

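View pics/top0.png

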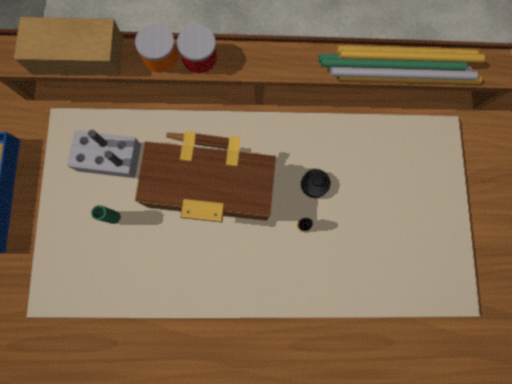

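The scene view (from opposite) and the top view show the shut chest. In the top view the lid corners are at about (145,142), (276,155), (270,218) and (138,204), and the tab is at (202,210). The tube is at (105,214), the mouthpiece at (305,224), the weight at (316,183), and the rack is left of the chest.

```bash
cat >h.py <<'E'
import cv2,numpy as np,pickle
from scipy.spatial.transform import Rotation as Ro
def cast(c,p,z):
    p=np.array(p,float).reshape(-1,1,2)
    n=cv2.undistortPoints(p,c["mtx"],np.array(c["dist"]))[:,0]
    d=np.c_[n,np.ones(len(n))]@c["R"]; o=-np.array(c["R"]).T@c["t"]
    return o+d*((z-o[2])/d[:,2])[:,None]
def proj(c,P):
    return cv2.projectPoints(np.array(P,float).reshape(-1,1,3),cv2.Rodrigues(np.array(c["R"]))[0],np.array(c["t"]),c["mtx"],np.array(c["dist"]))[0][:,0]
E
python3 - <<'E'
from h import *
d=pickle.load(open("cams.pkl","rb"))
pts={"top":[(145,142),(276,155),(270,218),(138,204)],"scene":[(236,180),(366,167),(372,205),(238,221)]}
for n,p in pts.items():
    c=d[n];im=np.ascontiguousarray(c["image"]);g=cv2.cvtColor(im,cv2.COLOR_RGB2GRAY)
    q=cv2.cornerSubPix(g,np.array(p,np.float32).reshape(-1,1,2),(4,4),(-1,-1),(3,50,.01))[:,0]
    W=cast(c,q,.1255);print(n,q.round(1).tolist(),W.round(4).tolist(),"mean",W.mean(0).round(4))
    print("sides",[round(float(np.linalg.norm(W[i]-W[i-1])),4) for i in range(4)])
    hsv=cv2.cvtColor(im,cv2.COLOR_RGB2HSV)
    m=cv2.inRange(hsv,(15,140,110),(32,255,255))
    k,l,st,ce=cv2.connectedComponentsWithStats(m)
    for i in range(1,k):
        if st[i,4]>100: 
            cn=cv2.findContours((l==i).astype(np.uint8),0,2)[0][0];box=cv2.boxPoints(cv2.minAreaRect(cn))
            print(st[i].tolist(),"c",cast(c,ce[i],.127).round(4).tolist(),"box",cast(c,box,.127).round(3)[:,:2].tolist())
c=d["top"]
for n,p,z in(("mouth",(305,224),.05),("weight",(316,183),.05),("tubetop",(98,211),.108),("tubefoot",(115,217),.018)):print(n,cast(c,p,z).round(3))
E
```

```text
top [[141.60000610351562, 143.1999969482422], [275.5, 155.6999969482422], [267.29998779296875, 219.39999389648438], [134.60000610351562, 200.0]] [[0.7032, 0.2349, 0.1255], [0.6816, -0.0281, 0.1255], [0.5557, -0.0116, 0.1255], [0.5904, 0.2411, 0.1255]] mean [0.6327 0.1091 0.1255]
sides [0.1129, 0.2639, 0.1271, 0.2551]
[329, 44, 159, 18, 1915] c [[0.9136, -0.3162, 0.127]] box [[0.899, -0.142], [0.929, -0.144], [0.93, -0.49], [0.899, -0.485]]
[179, 132, 17, 29, 364] c [[0.6979, 0.1452, 0.127]] box [[0.67, 0.161], [0.728, 0.16], [0.727, 0.13], [0.669, 0.131]]
[225, 137, 15, 30, 342] c [[0.6884, 0.0566, 0.127]] box [[0.662, 0.072], [0.72, 0.065], [0.717, 0.04], [0.659, 0.047]]
[181, 198, 43, 23, 767] c [[0.5737, 0.1127, 0.127]] box [[0.56, 0.153], [0.596, 0.151], [0.588, 0.072], [0.551, 0.075]]
scene [[236.0, 180.0], [366.0, 167.0], [372.0, 205.0], [238.0, 221.0]] [[0.5838, -0.0186, 0.1255], [0.6028, 0.2487, 0.1255], [0.6907, 0.2291, 0.1255], [0.6761, -0.0292, 0.1255]] mean [0.6384 0.1075 0.1255]
sides [0.0929, 0.268, 0.09, 0.2588]
mouth [[ 0.554 -0.098  0.05 ]]
weight [[ 0.643 -0.124  0.05 ]]
tubetop [[0.571 0.315 0.108]]
tubefoot [[0.569 0.312 0.018]]
```

```bash
cat >>h.py <<'E'
YAW=-.103; C0=np.array([.636,.1065])
def w(xc,yc,z):
    c,s=np.cos(YAW),np.sin(YAW); return np.array([C0[0]+c*xc-s*yc,C0[1]+s*xc+c*yc,z])
def Rt(lean): # tool x = -chest y, z down leaned forward
    return Ro.from_euler('z',YAW)*Ro.from_matrix(np.array([[0,-1,0],[-1,0,0],[0,0,-1]]).T)*Ro.from_euler('x',lean)
def row(T,base=None):  # T list of (xc,yc,z of tip, lean deg) ; base same form (commanded) or None=measured
    from plant import r
    s=r.get_state()
    if base is None: R0=Ro.from_quat(s["eef_rot"]);p0=np.array(s["tool_pos"])
    else: R0=Rt(np.radians(base[3]));p0=w(*base[:3])-.008*R0.as_matrix()[:,2]
    for t in T:
        R=Rt(np.radians(t[3]));p=w(*t[:3])-.008*R.as_matrix()[:,2]
        print(t,"->",(R0.inv()*R).as_rotvec().round(3).tolist(),R0.inv().apply(p-p0).round(4).tolist())
def where():
    from plant import r
    s=r.get_state();R=Ro.from_quat(s["eef_rot"]).as_matrix();tip=np.array(s["tool_pos"])+.008*R[:,2]
    c,sn=np.cos(YAW),np.sin(YAW);d=tip[:2]-C0
    print("t",s["clock"],"tip chest",np.round([c*d[0]+sn*d[1],-sn*d[0]+c*d[1],tip[2]],4),"lean",np.degrees(np.arctan2(np.hypot(*R[:2,2]),-R[2,2])).round(1),"toolx",R[:,0].round(2),"F",np.round(s["contact_force"],2),"q",np.round(s["q"],2),"open",round(s["opening"],3))
E
python3 - <<'E'
from h import *
print(Rt(0.).as_matrix().round(2));where();row([(-.2,-.25,.25,0),(-.15,0,.25,0)])
E
```

```text
[[-0.1  -0.99  0.  ]
 [-0.99  0.1  -0.  ]
 [ 0.    0.   -1.  ]]
t 0.1 tip chest [-0.3418 -0.7296  0.238 ] lean 0.1 toolx [ 0.35 -0.94 -0.  ] F [0.32 0.34 0.48] q [ 1.24  0.69 -0.19  1.57  0.16  0.9  -0.22] open 1.001
(-0.2, -0.25, 0.25, 0) -> [0.001, 0.002, 0.465] [-0.3651, -0.3418, -0.0114]
(-0.15, 0, 0.25, 0) -> [0.001, 0.002, 0.465] [-0.5662, -0.4985, -0.0111]
```

```bash
python3 -m pendant '[[[0,0,0.465],[-0.365,-0.342,-0.012],0],[[0,0,0.465],[-0.365,-0.342,-0.012],0],[[0,0,0.465],[-0.365,-0.342,-0.012],0],[[0,0,0.465],[-0.365,-0.342,-0.012],0],[[0,0,0.465],[-0.365,-0.342,-0.012],0],[[0,0,0.465],[-0.365,-0.342,-0.012],0],[[0,0,0.465],[-0.365,-0.342,-0.012],0],[[0,0,0.465],[-0.365,-0.342,-0.012],0],[[0,0,0.465],[-0.365,-0.342,-0.012],0],[[0,0,0.465],[-0.365,-0.342,-0.012],0]]' 20; python3 -c "
from h import *
where();row([(-.15,0,.25,0)])"
```

```text
clock: 1.1
tool_pos: [0.4121, -0.1205, 0.2587]
eef_rot: [-0.67, 0.743, 0.0, -0.0]
contact_force: [1.3, -0.5, 0.7]
opening: 0.118
t 1.1 tip chest [-0.1994 -0.2488  0.2507] lean 0.0 toolx [-0.1  -0.99  0.  ] F [ 1.28 -0.46  0.75] q [ 0.19  0.42 -0.02  2.11  0.01  0.6  -1.51] open 0.118
(-0.15, 0, 0.25, 0) -> [0.0, -0.0, -0.0] [-0.2488, -0.0493, 0.0007]
```

```bash
python3 -m pendant '[[[0,0,0],[-0.249,-0.05,0],0],[[0,0,0],[-0.249,-0.05,0],0],[[0,0,0],[-0.249,-0.05,0],0],[[0,0,0],[-0.249,-0.05,0],0],[[0,0,0],[-0.249,-0.05,0],0],[[0,0,0],[-0.249,-0.05,0],0],[[0,0,0],[-0.249,-0.05,0],0]]'; python3 -c "
from h import *
from plant import r
where();row([(-.15,0,.22,45),(-.13,0,.15,45)])
s=r.get_state();c=r.snapshot('wrist');pickle.dump((s,c),open('w.pkl','wb'))
cv2.imwrite('pics/w1.png',c['image'][:,:,::-1])"
```

```text
clock: 1.8
tool_pos: [0.4869, 0.1216, 0.2582]
eef_rot: [-0.671, 0.741, 0.0, -0.0]
contact_force: [-0.3, -0.5, 0.2]
opening: 0.005
t 1.8 tip chest [-0.1499 -0.0003  0.2502] lean 0.0 toolx [-0.1 -1.   0. ] F [-0.27 -0.54  0.17] q [-0.34  0.51  0.01  1.92 -0.01  0.71 -2.  ] open 0.005
(-0.15, 0, 0.22, 45) -> [0.786, 0.001, 0.003] [-0.0004, 0.0058, 0.0326]
(-0.13, 0, 0.15, 45) -> [0.786, 0.001, 0.003] [-0.0003, -0.0143, 0.1026]
```

View pics/w1.png

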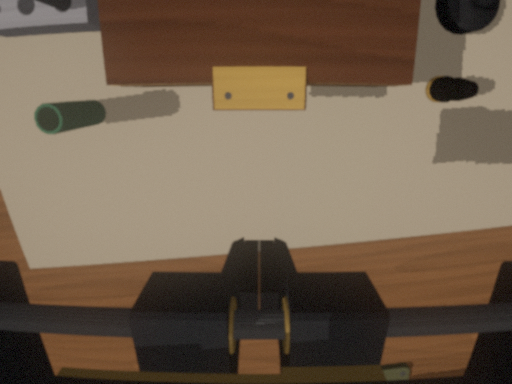

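The wrist view shows the lid front edge running level at row ~85, from column 106 to 414. The tab spans columns 213–306, with its front edge at row 110. I'll cast these points for a finer pose.

```bash
python3 - <<'E'
from h import *
s,c=pickle.load(open('w.pkl','rb'))
T=np.eye(4);T[:3,:3]=Ro.from_quat(s["eef_rot"]).as_matrix();T[:3,3]=s["tool_pos"]
M=np.linalg.inv(T@np.array(c["T_tool_cam"]));c["R"],c["t"]=M[:3,:3],M[:3,3]
L=lambda P:(lambda d:np.c_[np.cos(YAW)*d[:,0]+np.sin(YAW)*d[:,1],-np.sin(YAW)*d[:,0]+np.cos(YAW)*d[:,1]])(P[:,:2]-C0)
print("lid front corners chest",L(cast(c,[(106,85),(414,84)],.1255)).round(4).tolist())
print("tab top front",L(cast(c,[(213,110),(306,110)],.126)).round(4).tolist())
E
```

```text
lid front corners chest [[-0.06, 0.1293], [-0.0587, -0.1327]]
tab top front [[-0.082, 0.0383], [-0.0819, -0.0409]]
```

```bash
python3 -m pendant '[[[0.13,0,0],[0,0.006,0.033],0],[[0.26,0,0],[0,0.006,0.033],0],[[0.39,0,0],[0,0.006,0.033],0],[[0.52,0,0],[0,0.006,0.033],0],[[0.65,0,0],[0,0.006,0.033],0],[[0.786,0,0],[0,0.006,0.033],0],[[0.786,0,0],[0,0.006,0.033],0],[[0.786,0,0],[0,0.006,0.033],0]]'; python3 -c "
from h import *
where()"
```

```text
clock: 2.65
tool_pos: [0.5015, 0.1712, 0.334]
eef_rot: [-0.621, 0.709, -0.268, 0.197]
contact_force: [-0.1, 0.9, 0.7]
opening: 0.004
t 2.65 tip chest [-0.1354  0.0499  0.3278] lean 38.9 toolx [-0.15 -0.99  0.05] F [-0.08  0.94  0.66] q [-1.36  0.52  1.    2.27  0.41  0.04 -2.65] open 0.004
```

Pose confirmed to 1–2 mm. The arm can't lean 45° at this distance because it hit joint limits, so I'll go back and use about 27°.

```bash
python3 -c "
from h import *
row([(-.12,0,.25,0)])"
```

```text
(-0.12, 0, 0.25, 0) -> [-0.675, -0.069, -0.028] [0.0453, 0.0314, 0.0756]
```

```bash
python3 -m pendant '[[[-0.135,-0.014,-0.006],[0.009,0.006,0.015],0],[[-0.27,-0.028,-0.011],[0.018,0.013,0.03],0],[[-0.405,-0.041,-0.017],[0.027,0.019,0.045],0],[[-0.54,-0.055,-0.022],[0.036,0.025,0.06],0],[[-0.675,-0.069,-0.028],[0.0453,0.0314,0.0756],0],[[-0.675,-0.069,-0.028],[0.0453,0.0314,0.0756],0],[[-0.675,-0.069,-0.028],[0.0453,0.0314,0.0756],0],[[-0.675,-0.069,-0.028],[0.0453,0.0314,0.0756],0]]'; python3 -c "
from h import *
where();row([(-.115,0,.17,27)])"
```

```text
clock: 3.45
tool_pos: [0.5187, 0.1157, 0.2569]
eef_rot: [-0.668, 0.745, 0.001, -0.0]
contact_force: [-0.0, -0.2, 0.0]
opening: 0.005
t 3.45 tip chest [-0.1176 -0.0029  0.2489] lean 0.1 toolx [-0.11 -0.99 -0.  ] F [-0.04 -0.23  0.  ] q [-0.27  0.55 -0.05  1.84  0.04  0.75 -2.03] open 0.005
(-0.115, 0, 0.17, 27) -> [0.473, -0.001, -0.006] [-0.0028, 0.0009, 0.0798]
```

```bash
python3 -m pendant '[[[0.12,0,0],[-0.001,0,0.01],0],[[0.24,0,0],[-0.002,0,0.02],0],[[0.36,0,0],[-0.003,0,0.04],0],[[0.473,0,-0.006],[-0.003,0.001,0.06],0],[[0.473,0,-0.006],[-0.003,0.001,0.08],0],[[0.473,0,-0.006],[-0.003,0.001,0.08],0]]'; python3 -c "
from h import *
where();row([(-.12,0,.09,27),(-.12,0,.09,33),(-.075,0,.092,27)])"
```

```text
clock: 4.05
tool_pos: [0.5341, 0.1378, 0.2125]
eef_rot: [-0.659, 0.724, -0.16, 0.127]
contact_force: [0.1, -0.2, 0.1]
opening: 0.008
t 4.05 tip chest [-0.1013  0.0204  0.2051] lean 23.6 toolx [-0.1  -0.99  0.03] F [ 0.06 -0.23  0.11] q [-0.71  0.6   0.37  2.19  0.56  0.04 -2.65] open 0.008
(-0.12, 0, 0.09, 27) -> [0.06, -0.022, 0.015] [0.0175, 0.0638, 0.0985]
(-0.12, 0, 0.09, 33) -> [0.165, -0.022, 0.016] [0.0174, 0.0647, 0.0986]
(-0.075, 0, 0.092, 27) -> [0.06, -0.022, 0.015] [0.0177, 0.0218, 0.1147]
```

The flipped wrist (j5≈π) is needed to lean forward. I'll fit a quick kinematic model to the logged poses so I can plan it.

```bash
cat >fk.py <<'E'
import numpy as np,itertools,json,os
from scipy.optimize import least_squares
from scipy.spatial.transform import Rotation as Ro
E=lambda a,t:Ro.from_euler(a,t)
def fk(q,P,sg):
    h,L1,L2,L,e1,e2,e3,y0,y7=P
    R=E('z',sg[0]*q[0]+y0);p=np.array([0,0,h])
    R=R*E('y',q[1]);R=R*E('z',sg[1]*q[2]);p=p+R.apply([e1,e2,L1])
    R=R*E('y',q[3]);R=R*E('z',sg[2]*q[4]);p=p+R.apply([e3,0,L2])
    R=R*E('y',q[5]);R=R*E('z',sg[3]*q[6]+y7);p=p+R.apply([0,0,L]);return p,R,
E
cat >fit.py <<'E'
from fk import *
D=[([1.243,.69,-.195,1.566,.157,.903,-.215],[.221,-.584,.246],[.823,-.568,-.001,0]),
([.19,.42,-.02,2.11,.01,.6,-1.51],[.4121,-.1205,.2587],[-.67,.743,0,0]),
([-.34,.51,.01,1.92,-.01,.71,-2.],[.4869,.1216,.2582],[-.671,.741,0,0]),
([-1.36,.52,1.,2.27,.41,.04,-2.65],[.5015,.1712,.334],[-.621,.709,-.268,.197]),
([-.27,.55,-.05,1.84,.04,.75,-2.03],[.5187,.1157,.2569],[-.668,.745,.001,0]),
([-.71,.6,.37,2.19,.56,.04,-2.65],[.5341,.1378,.2125],[-.659,.724,-.16,.127])]
best=None
for sg in itertools.product((1,-1),repeat=4):
  for y7 in(0,np.pi/2,np.pi,-np.pi/2):
    def res(P):
        o=[]
        for q,p,u in D:
            a,R=fk(q,P,sg);o+=list((a-p)*10)+list((Ro.from_quat(u).inv()*R).as_rotvec())
        return np.r_[o,(np.array(P[4:7]))*.3]
    s=least_squares(res,[.35,.35,.35,.25,0,0,0,0,y7])
    if best is None or s.cost<best[0]:best=(s.cost,sg,s.x,res(s.x))
print(best[0],best[1],best[2].round(3));print(best[3][:-3].reshape(-1,6).round(3))
json.dump([list(best[2]),list(best[1])],open("fk.json","w"))
E
python3 fit.py
```

```text
0.005820160947615383 (-1, -1, -1, -1) [ 0.35   0.568  0.344  0.342 -0.014 -0.036 -0.012 -0.018  3.123]
[[-0.015 -0.01   0.003  0.002 -0.     0.001]
 [ 0.034  0.032 -0.011  0.012 -0.001 -0.001]
 [-0.013 -0.002  0.     0.001 -0.002  0.006]
 [-0.02  -0.051  0.035  0.005  0.005 -0.006]
 [ 0.001 -0.024 -0.011  0.004  0.001  0.008]
 [ 0.004  0.054 -0.016  0.003  0.005 -0.008]]
```

```bash
cat >ik.py <<'E'
from fk import *; from h import w,Rt
P,sg=json.load(open("fk.json"))
lo=np.array([-3.01,-.46,-1.47,.13,-1,.04,-2.66])+.05;hi=np.array([3.01,2.08,1.51,2.56,4.14,2.09,2.66])-.05
def ik(t,flip,q0):
    R=Rt(np.radians(t[3]))*E('z',np.pi*flip);p=w(*t[:3])-.008*R.as_matrix()[:,2]
    def res(q):
        a,S=fk(q,P,sg);return np.r_[(a-p)*5,(R.inv()*S).as_rotvec(),.003*q[2]]
    s=least_squares(res,np.clip(q0,lo+.001,hi-.001),bounds=(lo,hi));return s.x,np.abs(s.fun[:6]).max()
E
python3 - <<'E'
from ik import *
A=[-.3,.55,0,2.,np.pi,.2,1.14];B=[-.3,.55,0,2.,np.pi,.2,-2.];C=[-.3,.55,0,2,0,.3,-2.];D=[-.3,.55,0,2,0,.3,1.14]
for lean in(45,55,65,0):
  for t in((-.15,0,.25,lean),(-.12,0,.1,lean),(-.075,0,.10,lean),(0,0,.2,lean),(.07,0,.25,lean),(0,.03,.09,lean),(0,-.09,.09,lean)):
    o=[]
    for n,q0,f in(("pA",A,0),("pA",A,1),("pB",B,0),("pB",B,1),("0C",C,0),("0D",D,1)):
        q,e=ik(t,f,q0)
        if e<.01:o.append((n,f,q.round(2).tolist()))
    print(t,o[:3])
E
```

```text
(-0.15, 0, 0.25, 45) []
(-0.12, 0, 0.1, 45) []
(-0.075, 0, 0.1, 45) [('pA', 0, [-0.52, 1.0, 0.0, 2.49, 2.67, 1.09, 1.33]), ('pA', 1, [-0.52, 1.0, -0.0, 2.49, 2.67, 1.09, -1.81]), ('pB', 1, [-0.52, 1.0, 0.0, 2.49, 2.67, 1.09, -1.81])]
(0, 0, 0.2, 45) [('pA', 0, [-0.42, 0.72, 0.0, 2.26, 2.54, 0.64, 1.69]), ('pA', 1, [-0.41, 0.72, -0.0, 2.26, 2.54, 0.64, -1.45]), ('pB', 1, [-0.42, 0.72, 0.0, 2.26, 2.54, 0.64, -1.45])]
(0.07, 0, 0.25, 45) [('pA', 0, [-0.34, 0.65, 0.0, 2.04, 2.32, 0.41, 2.02]), ('pA', 1, [-0.34, 0.65, -0.0, 2.04, 2.32, 0.41, -1.12]), ('pB', 1, [-0.34, 0.65, 0.0, 2.04, 2.32, 0.41, -1.12])]
(0, 0.03, 0.09, 45) [('pA', 0, [-0.48, 0.98, 0.0, 2.25, 2.62, 0.86, 1.49]), ('pA', 1, [-0.48, 0.98, -0.0, 2.25, 2.62, 0.86, -1.65]), ('pB', 1, [-0.48, 0.98, 0.0, 2.25, 2.62, 0.86, -1.65])]
(0, -0.09, 0.09, 45) [('pA', 0, [-0.21, 1.0, 0.0, 2.37, 2.89, 1.0, 1.47]), ('pA', 1, [-0.21, 1.0, -0.0, 2.37, 2.89, 1.0, -1.67]), ('pB', 1, [-0.21, 1.0, 0.0, 2.37, 2.89, 1.0, -1.67])]
(-0.15, 0, 0.25, 55) []
(-0.12, 0, 0.1, 55) []
(-0.075, 0, 0.1, 55) []
(0, 0, 0.2, 55) [('pA', 0, [-0.47, 0.83, 0.0, 2.
[... 1958 characters left out ...]
, -0.0, 1.55, 0.0, 0.84, 1.23]), ('pB', 0, [-0.24, 0.76, -0.0, 1.55, 0.0, 0.84, -1.91]), ('0C', 0, [-0.24, 0.76, 0.0, 1.55, -0.0, 0.84, -1.91])]
(0.07, 0, 0.25, 0) [('pA', 1, [-0.21, 0.81, -0.0, 1.25, 0.0, 1.08, 1.26]), ('pB', 0, [-0.21, 0.81, -0.0, 1.25, 0.0, 1.08, -1.88]), ('0C', 0, [-0.21, 0.81, 0.0, 1.25, -0.0, 1.08, -1.88])]
(0, 0.03, 0.09, 0) [('pA', 1, [-0.28, 0.91, -0.0, 1.6, 0.0, 0.63, 1.18]), ('pB', 0, [-0.28, 0.91, -0.0, 1.6, 0.0, 0.63, -1.96]), ('0C', 0, [-0.28, 0.91, -0.0, 1.6, 0.0, 0.63, -1.96])]
(0, -0.09, 0.09, 0) [('pA', 1, [-0.1, 0.88, -0.0, 1.69, 0.0, 0.57, 1.37]), ('pB', 0, [-0.1, 0.88, -0.0, 1.69, 0.0, 0.57, -1.78]), ('0C', 0, [-0.1, 0.88, 0.0, 1.69, -0.0, 0.57, -1.78])]
```

```bash
python3 - <<'E'
from h import *
from plant import r
s=r.get_state();R0=Ro.from_quat(s["eef_rot"]);p=w(-.12,0,.258)
d=R0.inv().apply(p-s["tool_pos"])
print((R0.inv()*Rt(0.)).as_rotvec().round(3),d.round(4))
E
```

```text
[-0.411 -0.025  0.01 ] [ 0.0218 -0.0037 -0.0474]
```

```bash
python3 -m pendant '[[[-0.137,-0.008,0.003],[0.007,-0.001,-0.016],0],[[-0.274,-0.016,0.006],[0.014,-0.002,-0.032],0],[[-0.411,-0.025,0.01],[0.022,-0.004,-0.047],0],[[-0.411,-0.025,0.01],[0.022,-0.004,-0.047],0],[[-0.411,-0.025,0.01],[0.022,-0.004,-0.047],0]]'
python3 -m pendant '[[[0,0,-0.15],[0,0,0],0],[[0,0,-0.3],[0,0,0],0],[[0,0,-0.45],[0,0,0],0],[[0,0,-0.6],[0,0,0],0],[[0,0,-0.75],[0,0,0],0],[[0,0,-0.9],[0,0,0],0],[[0,0,-1.05],[0,0,0],0],[[0,0,-1.2],[0,0,0],0],[[0,0,-1.35],[0,0,0],0],[[0,0,-1.5],[0,0,0],0]]'
python3 -m pendant '[[[0,0,-0.15],[0,0,0],0],[[0,0,-0.3],[0,0,0],0],[[0,0,-0.45],[0,0,0],0],[[0,0,-0.6],[0,0,0],0],[[0,0,-0.75],[0,0,0],0],[[0,0,-0.9],[0,0,0],0],[[0,0,-1.05],[0,0,0],0],[[0,0,-1.2],[0,0,0],0],[[0,0,-1.35],[0,0,0],0],[[0,0,-1.5],[0,0,0],0]]'
python3 - <<'E'
from h import *
where()
from ik import *
for lean in(30,35,40,45):
  for t in((-.12,0,.25,lean),(-.12,0,.1,lean),(-.075,0,.10,lean),(0,0,.2,lean)):
    print(t,[ik(t,1,[-.3,.6,0,2.2,a,.3,b])[0].round(2).tolist()+[round(ik(t,1,[-.3,.6,0,2.2,a,.3,b])[1],3)] for a,b in((3.1,-2),)])
E
```

```text
clock: 4.55
tool_pos: [0.5222, 0.1141, 0.2604]
eef_rot: [-0.663, 0.749, -0.0, 0.005]
contact_force: [0.5, -1.0, -1.0]
opening: 0.005
clock: 5.55
tool_pos: [0.5169, 0.1178, 0.2574]
eef_rot: [0.996, -0.087, 0.001, -0.001]
contact_force: [0.1, -0.1, 0.5]
opening: 0.004
clock: 6.55
tool_pos: [0.5169, 0.1182, 0.2571]
eef_rot: [0.788, 0.616, 0.001, 0.0]
contact_force: [0.0, 0.2, 0.1]
opening: 0.004
t 6.55 tip chest [-0.1197 -0.0006  0.2491] lean 0.2 toolx [0.24 0.97 0.  ] F [0.05 0.23 0.11] q [ 0.33  0.79 -1.18  1.82  0.82  1.12  0.19] open 0.004
(-0.12, 0, 0.25, 30) [[-0.46, 0.44, 0.0, 2.28, 1.74, 0.27, -0.68, np.float64(0.0)]]
(-0.12, 0, 0.1, 30) [[-0.48, 0.83, 0.0, 2.4, 2.65, 0.6, -1.67, np.float64(0.0)]]
(-0.075, 0, 0.1, 30) [[-0.42, 0.82, 0.0, 2.29, 2.61, 0.49, -1.55, np.float64(0.0)]]
(0, 0, 0.2, 30) [[-0.33, 0.64, 0.0, 2.05, 1.73, 0.21, -0.55, np.float64(0.0)]]
(-0.12, 0, 0.25, 35) [[-0.51, 0.46, 0.0, 2.35, 2.11, 0.38, -1.09, np.float64(0.0)]]
(-0.12, 0, 0.1, 35) [[-0.52, 0.89, 0.0, 2.48, 2.67, 0.8, -1.77, np.float64(0.0)]]
(-0.075, 0, 0.1, 35) [[-0.45, 0.87, 0.0, 2.36, 2.66, 0.68, -1.66, np.float64(0.0)]]
(0, 0, 0.2, 35) [[-0.36, 0.65, 0.0, 2.11, 2.21, 0.31, -1.05, np.float64(0.0)]]
(-0.12, 0, 0.25, 40) [[-0.55, 0.5, 0.0, 2.43, 2.3, 0.54, -1.34, np.float64(0.0)]]
(-0.12, 0, 0.1, 40) [[-0.8, 1.02, 0.43, 2.51, 3.03, 0.86, -2.24, np.float64(0.022)]]
(-0.075, 0, 0.1, 40) [[-0.49, 0.93, 0.0, 2.43, 2.67, 0.88, -1.74, np.float64(0.0)]]
(0, 0, 0.2, 40) [[-0.39, 0.68, 0.0, 2.19, 2.43, 0.47, -1.31, np.float64(0.0)]]
(-0.12, 0, 0.25, 45) [[-0.6, 0.55, 0.0, 2.51, 2.4, 0.72, -1.51, np.float64(0.0)]]
(-0.12, 0, 0.1, 45) [[-0.9, 1.09, 0.54, 2.51, 3.03, 0.89, -2.35, np.float64(0.053)]]
(-0.075, 0, 0.1, 45) [[-0.52, 1.0, 0.0, 2.49, 2.67, 1.09, -1.81, np.float64(0.0)]]
(0, 0, 0.2, 45) [[-0.42, 0.72, 0.0, 2.26, 2.54, 0.64, -1.45, np.float64(0.0)]]
```

```bash
cat >>h.py <<'E'
_Rt=Rt
def Rt(l): return _Rt(l)*Ro.from_euler('z',np.pi)
E
sed -i 's/from h import w,Rt/from h import w,_Rt as Rt/' ik.py
python3 -c "
from h import *
row([(-.12,0,.25,a) for a in (8,16,24,32,38)])"
```

```text
(-0.12, 0, 0.25, 8) -> [-0.137, 0.008, -0.14] [0.0004, -0.0015, -0.0008]
(-0.12, 0, 0.25, 16) -> [-0.276, 0.018, -0.14] [0.0002, -0.0026, -0.0006]
(-0.12, 0, 0.25, 24) -> [-0.416, 0.028, -0.139] [0.0001, -0.0036, -0.0002]
(-0.12, 0, 0.25, 32) -> [-0.555, 0.038, -0.137] [-0.0001, -0.0046, 0.0003]
(-0.12, 0, 0.25, 38) -> [-0.66, 0.045, -0.136] [-0.0002, -0.0053, 0.0008]
```

```bash
python3 -m pendant '[[[0,0,-0.14],[0,-0.001,0],0],[[-0.137,0.008,-0.14],[0,-0.001,0],0],[[-0.276,0.018,-0.14],[0,-0.003,0],0],[[-0.416,0.028,-0.139],[0,-0.004,0],0],[[-0.555,0.038,-0.137],[0,-0.005,0],0],[[-0.66,0.045,-0.136],[0,-0.005,0.001],0],[[-0.66,0.045,-0.136],[0,-0.005,0.001],0],[[-0.66,0.045,-0.136],[0,-0.005,0.001],0]]'
python3 - <<'E'
from h import *
where()
E
```

```text
clock: 7.35
tool_pos: [0.5094, 0.1193, 0.2553]
eef_rot: [0.702, 0.635, 0.215, 0.24]
contact_force: [0.4, 0.0, -0.2]
opening: 0.006
t 7.35 tip chest [-0.1223 -0.0003  0.249 ] lean 37.6 toolx [ 0.1   0.99 -0.  ] F [ 0.35  0.02 -0.23] q [ 0.08  0.64 -1.01  2.4   1.79  1.   -0.82] open 0.006
```

```bash
python3 -c "
from h import *
row([(-.122,0,.17,37.5),(-.12,0,.095,37.5)])"
```

```text
(-0.122, 0, 0.17, 37.5) -> [0.002, 0.001, 0.002] [0.0005, -0.0479, 0.0628]
(-0.12, 0, 0.095, 37.5) -> [0.002, 0.001, 0.002] [0.0006, -0.0921, 0.1234]
```

```bash
python3 -m pendant '[[[0,0,0],[0,-0.024,0.031],0],[[0,0,0],[0,-0.048,0.063],0],[[0,0,0],[0,-0.07,0.093],0],[[0,0,0],[0,-0.092,0.123],0],[[0,0,0],[0,-0.092,0.123],0],[[0,0,0],[0,-0.092,0.123],0]]'
python3 - <<'E'
from h import *
where()
row([(-.1,0,.095,37.5),(-.083,0,.095,37.5)])
E
```

```text
clock: 7.95
tool_pos: [0.5161, 0.1181, 0.1035]
eef_rot: [0.705, 0.632, 0.216, 0.241]
contact_force: [0.1, 0.5, 1.0]
opening: 0.006
t 7.95 tip chest [-0.1155 -0.0009  0.0972] lean 37.8 toolx [ 0.11  0.99 -0.  ] F [0.09 0.53 1.02] q [-0.03  1.07 -0.9   2.49  2.13  1.36 -1.15] open 0.006
(-0.1, 0, 0.095, 37.5) -> [0.005, 0.004, -0.005] [0.0009, 0.011, 0.0112]
(-0.083, 0, 0.095, 37.5) -> [0.005, 0.004, -0.005] [0.001, 0.0244, 0.0217]
```

```bash
python3 -m pendant '[[[0.005,0.004,-0.005],[0.001,0.011,0.011],0],[[0.005,0.004,-0.005],[0.001,0.018,0.017],0],[[0.005,0.004,-0.005],[0.001,0.0244,0.0217],0],[[0.005,0.004,-0.005],[0.001,0.0244,0.0217],0]]'
python3 - <<'E'
from h import *
where()
from plant import r
cv2.imwrite("pics/w2.png",r.snapshot("wrist")["image"][:,:,::-1])
T=[]
for th in (0,3,6,9,12,15,18,21,24,27):
    t=np.radians(th);T.append((round(.06-.142*np.cos(t)+.0038,4),0,round(.1135+.142*np.sin(t)-.0175,4),37.5))
row(T)
E
```

```text
clock: 8.35
tool_pos: [0.5497, 0.1154, 0.1036]
eef_rot: [0.703, 0.633, 0.217, 0.239]
contact_force: [-2.1, 0.7, -0.4]
opening: 0.005
t 8.35 tip chest [-0.0819 -0.      0.0973] lean 37.7 toolx [0.1  0.99 0.  ] F [-2.05  0.75 -0.41] q [ 0.03  1.05 -0.88  2.4   2.16  1.26 -1.03] open 0.005
(np.float64(-0.0782), 0, np.float64(0.096), 37.5) -> [0.004, -0.001, -0.002] [-0.0, 0.0022, 0.0031]
(np.float64(-0.078), 0, np.float64(0.1034), 37.5) -> [0.004, -0.001, -0.002] [-0.0, 0.0069, -0.0026]
(np.float64(-0.0774), 0, np.float64(0.1108), 37.5) -> [0.004, -0.001, -0.002] [0.0, 0.0119, -0.0081]
(np.float64(-0.0765), 0, np.float64(0.1182), 37.5) -> [0.004, -0.001, -0.002] [0.0, 0.0172, -0.0134]
(np.float64(-0.0751), 0, np.float64(0.1255), 37.5) -> [0.004, -0.001, -0.002] [0.0, 0.0227, -0.0183]
(np.float64(-0.0734), 0, np.float64(0.1328), 37.5) -> [0.004, -0.001, -0.002] [0.0, 0.0285, -0.023]
(np.float64(-0.0713), 0, np.float64(0.1399), 37.5) -> [0.004, -0.001, -0.002] [0.0001, 0.0345, -0.0274]
(np.float64(-0.0688), 0, np.float64(0.1469), 37.5) -> [0.004, -0.001, -0.002] [0.0001, 0.0408, -0.0314]
(np.float64(-0.0659), 0, np.float64(0.1538), 37.5) -> [0.004, -0.001, -0.002] [0.0001, 0.0473, -0.035]
(np.float64(-0.0627), 0, np.float64(0.1605), 37.5) -> [0.004, -0.001, -0.002] [0.0001, 0.054, -0.0384]
```

View pics/w2.png

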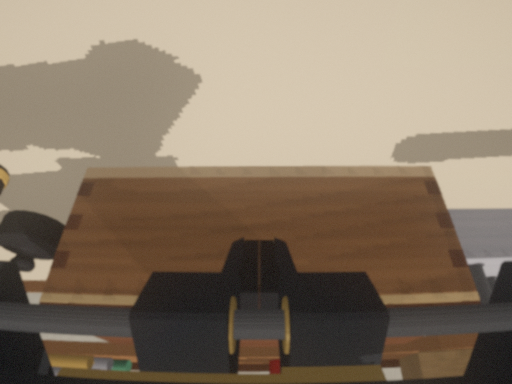

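The wrist camera, now on the underside, shows the closed fingertips at (262,240) against the chest's front face. A contact force of −2 N in x means the tab edge lies on the finger, so I'll start raising.

```bash
python3 -m pendant '[[[0,0,0],[0,0.005,-0.0026],0],[[0,0,0],[0,0.010,-0.008],0],[[0,0,0],[0,0.0155,-0.0134],0],[[0,0,0],[0,0.021,-0.0183],0],[[0,0,0],[0,0.027,-0.023],0]]'
python3 - <<'E'
from h import *
where()
T=[]
for th in range(15,45,3):
    t=np.radians(th);T.append((round(.06-.142*np.cos(t)+.0028,4),0,round(.1135+.142*np.sin(t)-.0185,4),37.5))
row(T)
from plant import r
cv2.imwrite("pics/s2.png",r.snapshot("scene")["image"][100:300,150:450,::-1].repeat(2,0).repeat(2,1))
E
```

```text
clock: 8.9
tool_pos: [0.5541, 0.115, 0.1364]
eef_rot: [0.703, 0.635, 0.215, 0.238]
contact_force: [-8.0, 0.8, -0.5]
opening: 0.002
t 8.9 tip chest [-7.75e-02  1.00e-04  1.30e-01] lean 37.4 toolx [0.1  0.99 0.  ] F [-7.96  0.79 -0.54] q [ 0.05  0.96 -0.9   2.38  2.09  1.18 -0.97] open 0.002
(np.float64(-0.0744), 0, np.float64(0.1318), 37.5) -> [-0.002, -0.002, 0.002] [-0.0001, 0.0035, 0.0005]
(np.float64(-0.0723), 0, np.float64(0.1389), 37.5) -> [-0.002, -0.002, 0.002] [-0.0001, 0.0095, -0.0039]
(np.float64(-0.0698), 0, np.float64(0.1459), 37.5) -> [-0.002, -0.002, 0.002] [-0.0001, 0.0157, -0.008]
(np.float64(-0.0669), 0, np.float64(0.1528), 37.5) -> [-0.002, -0.002, 0.002] [-0.0001, 0.0222, -0.0117]
(np.float64(-0.0637), 0, np.float64(0.1595), 37.5) -> [-0.002, -0.002, 0.002] [-0.0001, 0.0288, -0.0151]
(np.float64(-0.0602), 0, np.float64(0.166), 37.5) -> [-0.002, -0.002, 0.002] [-0.0001, 0.0355, -0.0181]
(np.float64(-0.0563), 0, np.float64(0.1723), 37.5) -> [-0.002, -0.002, 0.002] [-0.0001, 0.0425, -0.0207]
(np.float64(-0.0521), 0, np.float64(0.1785), 37.5) -> [-0.002, -0.002, 0.002] [-0.0001, 0.0496, -0.0231]
(np.float64(-0.0476), 0, np.float64(0.1844), 37.5) -> [-0.002, -0.002, 0.002] [-0.0001, 0.0567, -0.0251]
(np.float64(-0.0427), 0, np.float64(0.19), 37.5) -> [-0.002, -0.002, 0.002] [-0.0001, 0.064, -0.0266]
```

View pics/s2.png

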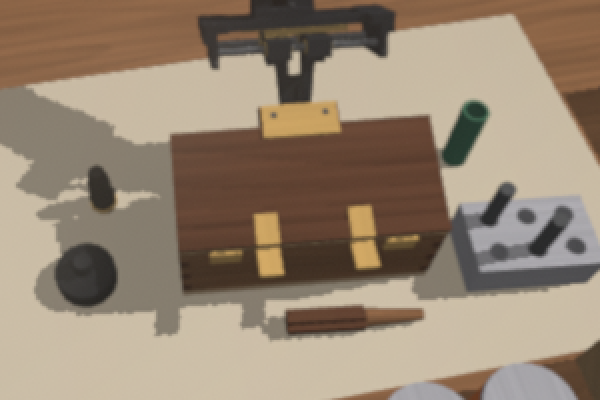

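The scene view shows the lid raised about 14°: its left front corner moved from row 160 to 133 of the crop. Everything else stands where it was. Forward force is 8 N, so I'll ease off a little and continue.

```bash
python3 -m pendant '[[[0,0,0],[0,0.0045,-0.0058],0],[[0,0,0],[0,0.0104,-0.01],0],[[0,0,0],[0,0.0168,-0.0137],0],[[0,0,0],[0,0.0234,-0.017],0],[[0,0,0],[0,0.0301,-0.0202],0]]'
python3 - <<'E'
from h import *
where()
def e(d):
    t=np.radians(d);return np.array([.06-.142*np.cos(t),.1135+.142*np.sin(t)])
for d in range(18,52,3):
    x=e(d+3)-e(27); a=np.radians(37.5); print(d+3,e(d+3).round(4), "y,z from 27:",round(x@[np.cos(a),np.sin(a)],4),round(x@[np.sin(a),-np.cos(a)],4))
E
```

```text
clock: 9.45
tool_pos: [0.5686, 0.1136, 0.1717]
eef_rot: [0.703, 0.633, 0.217, 0.24]
contact_force: [-2.2, 0.8, 0.3]
opening: 0.004
t 9.45 tip chest [-6.290e-02  1.000e-04  1.654e-01] lean 37.7 toolx [0.1  0.99 0.  ] F [-2.19  0.8   0.31] q [ 0.08  0.87 -0.91  2.33  2.02  1.09 -0.87] open 0.004
21 [-0.0726  0.1644] y,z from 27: -0.0131 0.0071
24 [-0.0697  0.1713] y,z from 27: -0.0066 0.0034
27 [-0.0665  0.178 ] y,z from 27: 0.0 0.0
30 [-0.063   0.1845] y,z from 27: 0.0068 -0.003
33 [-0.0591  0.1908] y,z from 27: 0.0137 -0.0057
36 [-0.0549  0.197 ] y,z from 27: 0.0208 -0.008
39 [-0.0504  0.2029] y,z from 27: 0.028 -0.0099
42 [-0.0455  0.2085] y,z from 27: 0.0353 -0.0115
45 [-0.0404  0.2139] y,z from 27: 0.0426 -0.0126
48 [-0.035  0.219] y,z from 27: 0.05 -0.0134
51 [-0.0294  0.2239] y,z from 27: 0.0574 -0.0138
54 [-0.0235  0.2284] y,z from 27: 0.0648 -0.0138
```

```bash
python3 -m pendant '[[[0,0,0],[0,0.0069,-0.0027],0],[[0,0,0],[0,0.014,-0.005],0],[[0,0,0],[0,0.0212,-0.0069],0],[[0,0,0],[0,0.0285,-0.0085],0],[[0,0,0],[0,0.0358,-0.0096],0],[[0,0,0],[0,0.0432,-0.0104],0],[[0,0,0],[0,0.0506,-0.0108],0]]'
python3 - <<'E'
from h import *
where()
a=np.radians(37.5)
from plant import r
def c(d,rr=.125):
    t=np.radians(d);return np.array([.06-rr*np.cos(t),.1135+rr*np.sin(t)])
for d in range(52,106,4):
    x=c(d)-c(52); print(d,(c(d)-[.007,.0055]).round(4),"dy,dz",round(x@[np.cos(a),np.sin(a)],4),round(x@[np.sin(a),-np.cos(a)],4))
E
```

```text
clock: 10.15
tool_pos: [0.6022, 0.11, 0.2109]
eef_rot: [0.703, 0.633, 0.217, 0.24]
contact_force: [-1.5, 0.9, 0.3]
opening: 0.007
t 10.15 tip chest [-0.0291  0.      0.2046] lean 37.7 toolx [0.1  0.99 0.  ] F [-1.54  0.88  0.27] q [ 0.13  0.79 -0.9   2.21  1.92  0.96 -0.69] open 0.007
52 [-0.024   0.2065] dy,dz 0.0 0.0
56 [-0.0169  0.2116] dy,dz 0.0087 0.0002
60 [-0.0095  0.2163] dy,dz 0.0174 0.0011
64 [-0.0018  0.2203] dy,dz 0.026 0.0025
68 [0.0062 0.2239] dy,dz 0.0345 0.0045
72 [0.0144 0.2269] dy,dz 0.0428 0.0072
76 [0.0228 0.2293] dy,dz 0.0509 0.0104
80 [0.0313 0.2311] dy,dz 0.0588 0.0141
84 [0.0399 0.2323] dy,dz 0.0664 0.0184
88 [0.0486 0.2329] dy,dz 0.0737 0.0232
92 [0.0574 0.2329] dy,dz 0.0806 0.0285
96 [0.0661 0.2323] dy,dz 0.0871 0.0343
100 [0.0747 0.2311] dy,dz 0.0933 0.0405
104 [0.0832 0.2293] dy,dz 0.0989 0.0472
```

```bash
python3 -m pendant '[[[0,0,0],[0,0.0087,0],0],[[0,0,0],[0,0.0174,0.001],0],[[0,0,0],[0,0.026,0.0025],0],[[0,0,0],[0,0.0345,0.0045],0],[[0,0,0],[0,0.0428,0.0072],0],[[0,0,0],[0,0.0509,0.0104],0],[[0,0,0],[0,0.0588,0.0141],0],[[0,0,0],[0,0.0664,0.0184],0]]'
python3 - <<'E'
from h import *
where()
from plant import r
cv2.imwrite("pics/s3.png",r.snapshot("scene")["image"][100:300,150:450,::-1].repeat(2,0).repeat(2,1))
E
```

```text
clock: 10.95
tool_pos: [0.6659, 0.1031, 0.2368]
eef_rot: [0.703, 0.633, 0.217, 0.24]
contact_force: [-1.6, 0.0, -0.1]
opening: 0.005
t 10.95 tip chest [ 0.035  -0.0003  0.2305] lean 37.7 toolx [0.1  0.99 0.  ] F [-1.55  0.04 -0.1 ] q [ 0.16  0.77 -0.86  2.03  1.8   0.84 -0.44] open 0.005
```

View pics/s3.png

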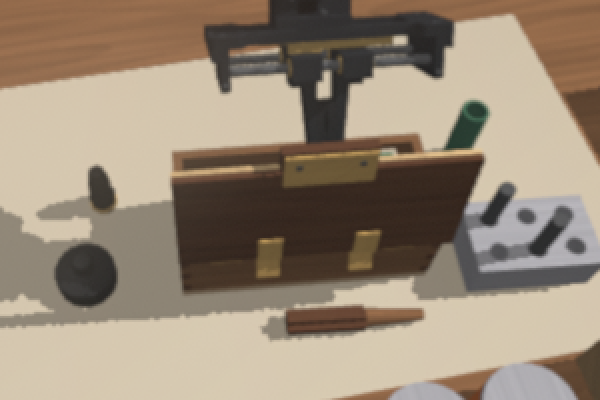

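The scene view shows the lid nearly upright at about 82°, tip on its underside near the tab, nothing else disturbed. Next I push it past upright.

```bash
python3 -m pendant '[[[0,0,0],[0,0.0075,0.0046],0],[[0,0,0],[0,0.0146,0.0096],0],[[0,0,0],[0,0.0213,0.0152],0],[[0,0,0],[0,0.0276,0.0212],0],[[0,0,0],[0,0.0335,0.0275],0],[[0,0,0],[0,0.0335,0.0275],0],[[0,0,0],[0,0.0335,0.0275],0],[[0,0,0],[0,0.0335,0.0275],0]]'
python3 - <<'E'
from h import *
where()
row([(-.0,0,.26,37.5),(-.06,0,.3,37.5),(-.06,0,.3,0)])
from plant import r
cv2.imwrite("pics/s4.png",r.snapshot("scene")["image"][100:300,150:450,::-1].repeat(2,0).repeat(2,1))
E
```

```text
clock: 11.8
tool_pos: [0.7077, 0.0992, 0.235]
eef_rot: [0.703, 0.634, 0.216, 0.239]
contact_force: [-0.5, -0.2, 0.8]
opening: -0.001
t 11.8 tip chest [7.700e-02 1.000e-04 2.287e-01] lean 37.7 toolx [0.1  0.99 0.  ] F [-0.49 -0.19  0.77] q [ 0.17  0.8  -0.84  1.91  1.75  0.81 -0.32] open -0.001
(-0.0, 0, 0.26, 37.5) -> [0.003, -0.001, -0.001] [-0.0001, -0.0418, -0.0718]
(-0.06, 0, 0.3, 37.5) -> [0.003, -0.001, -0.001] [-0.0001, -0.0648, -0.1401]
(-0.06, 0, 0.3, 0) -> [0.657, -0.001, -0.0] [-0.0001, -0.06, -0.1385]
```

View pics/s4.png

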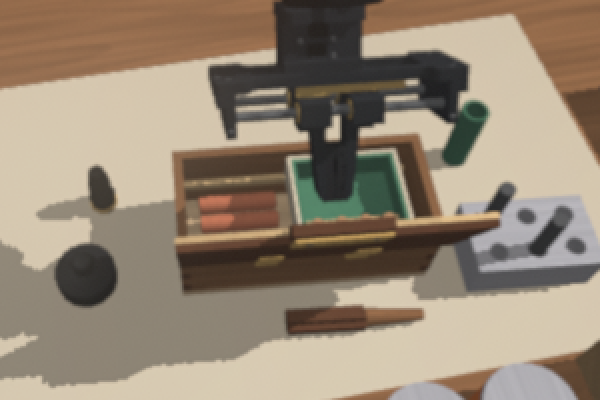

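The lid has fallen back on its stop and the green till is near the left end. I'll retract and straighten up.

```bash
python3 -m pendant '[[[0,0,0],[0,-0.02,-0.035],0],[[0,0,0],[0,-0.042,-0.072],0],[[0.13,0,0],[0,-0.065,-0.11],0],[[0.26,0,0],[0,-0.06,-0.138],0],[[0.39,0,0],[0,-0.06,-0.138],0],[[0.52,0,0],[0,-0.06,-0.138],0],[[0.657,0,0],[0,-0.06,-0.138],0],[[0.657,0,0],[0,-0.06,-0.138],0]]'
python3 - <<'E'
from h import *
where()
from plant import r
c=r.snapshot("wrist");s=r.get_state();pickle.dump((s,c),open("w3.pkl","wb"))
cv2.imwrite("pics/w3.png",c["image"][:,:,::-1])
c=r.snapshot("top");pickle.dump(c,open("t3.pkl","wb"));cv2.imwrite("pics/t3.png",c["image"][90:260,80:340,::-1].repeat(2,0).repeat(2,1))
E
```

```text
clock: 12.65
tool_pos: [0.5782, 0.1121, 0.3086]
eef_rot: [0.743, 0.669, 0.0, -0.002]
contact_force: [-0.9, -0.4, -0.1]
opening: 0.002
t 12.65 tip chest [-0.0581 -0.0004  0.3006] lean 0.2 toolx [0.11 0.99 0.  ] F [-0.89 -0.36 -0.09] q [ 0.28  0.75 -1.04  1.57  0.67  1.22  0.57] open 0.002
```

View pics/t3.png

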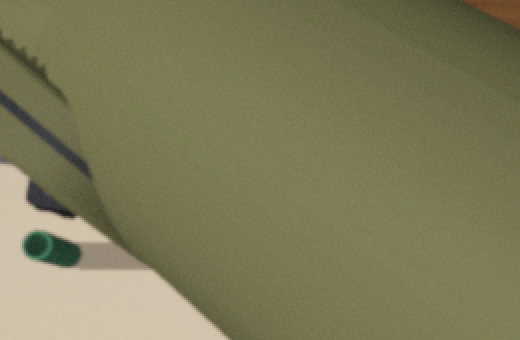

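The arm blocks the top view. I'll use the s4 scene crop instead, where the till's front rim corners are at (287,156) and (404,151).

```bash
python3 - <<'E'
from h import *
d=pickle.load(open("cams.pkl","rb"))["scene"]
L=lambda P:(lambda d:np.c_[np.cos(YAW)*d[:,0]+np.sin(YAW)*d[:,1],-np.sin(YAW)*d[:,0]+np.cos(YAW)*d[:,1]])(P[:,:2]-C0)
print(L(cast(d,[(293.5,178),(352,175.5)],.105)).round(4).tolist())
print("chest front rim outer",L(cast(d,[(150+173/2,100+152/2),(150+418/2,100+135/2)],.113)).round(4).tolist())
row([(-.012,.05,.2,0),(-.012,.05,.086,0)])
E
```

```text
[[-0.0473, -0.0105], [-0.0428, 0.1122]]
chest front rim outer [[-0.0574, -0.1286], [-0.0563, 0.1284]]
(-0.012, 0.05, 0.2, 0) -> [0.0, -0.002, -0.005] [0.0508, 0.0451, 0.099]
(-0.012, 0.05, 0.086, 0) -> [0.0, -0.002, -0.005] [0.0506, 0.0451, 0.213]
```

View pics/w3.png

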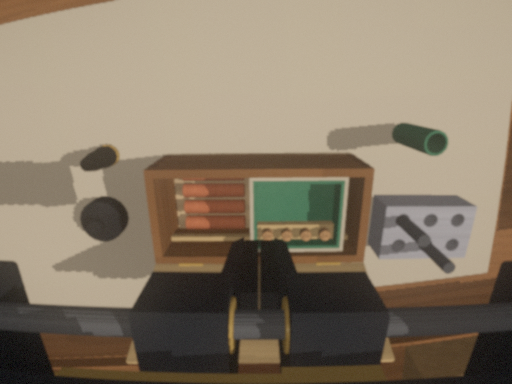

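The wrist view shows the till at columns 248–345 of the chest's 149–370, so its centre is about 45 mm left of the chest's middle. The corks are at its rear. I'll descend into the pocket at chest (−12, 45) mm.

```bash
python3 -m pendant '[[[0,0,0],[0.023,0.022,0.03],0],[[0,0,0],[0.046,0.045,0.07],0],[[0,0,0],[0.046,0.045,0.1],0],[[0,0,0],[0.046,0.045,0.11],0],[[0,0,0],[0.046,0.045,0.12],0],[[0,0,0],[0.046,0.045,0.12],0]]'
python3 - <<'E'
from h import *
where()
row([(-.012,.045,.12,0),(-.012,.045,.086,0)])
E
```

```text
clock: 13.35
tool_pos: [0.626, 0.1533, 0.1879]
eef_rot: [0.743, 0.67, 0.0, 0.0]
contact_force: [0.3, -0.0, -0.4]
opening: 0.007
t 13.35 tip chest [-0.0148  0.0455  0.1799] lean 0.1 toolx [ 0.1   0.99 -0.  ] F [ 0.31 -0.02 -0.37] q [ 0.15  0.94 -0.94  1.54  0.82  1.1   0.48] open 0.007
(-0.012, 0.045, 0.12, 0) -> [0.001, 0.0, -0.0] [-0.0005, 0.0027, 0.0599]
(-0.012, 0.045, 0.086, 0) -> [0.001, 0.0, -0.0] [-0.0005, 0.0027, 0.0939]
```

```bash
python3 -m pendant '[[[0,0,0],[0,0.003,0.02],0],[[0,0,0],[0,0.003,0.04],0],[[0,0,0],[0,0.003,0.06],0],[[0,0,0],[0,0.003,0.075],0],[[0,0,0],[0,0.003,0.085],0],[[0,0,0],[0,0.003,0.092],0],[[0,0,0],[0,0.003,0.092],0]]'
python3 - <<'E'
from h import *
where()
row([(-.012,.02,.086,0),(-.012,-.09,.086,0)])
E
```

```text
clock: 14.05
tool_pos: [0.6294, 0.1534, 0.0949]
eef_rot: [0.743, 0.67, 0.0, -0.0]
contact_force: [-0.4, -0.5, 0.6]
opening: 0.005
t 14.05 tip chest [-0.0114  0.046   0.0869] lean 0.0 toolx [0.1  0.99 0.  ] F [-0.39 -0.46  0.6 ] q [ 0.12  1.05 -0.86  1.58  0.93  0.96  0.4 ] open 0.005
(-0.012, 0.02, 0.086, 0) -> [-0.0, -0.0, -0.001] [-0.026, -0.0006, 0.0009]
(-0.012, -0.09, 0.086, 0) -> [-0.0, -0.0, -0.001] [-0.136, -0.0005, 0.0009]
```

```bash
python3 -m pendant '[[[0,0,0],[-0.009,0,0],0],[[0,0,0],[-0.017,0,0],0],[[0,0,0],[-0.022,0,0],0],[[0,0,0],[-0.026,0,0],0],[[0,0,0],[-0.03,0,0],0],[[0,0,0],[-0.034,0,0],0],[[0,0,0],[-0.039,0,0],0],[[0,0,0],[-0.044,0,0],0],[[0,0,0],[-0.05,0,0],0],[[0,0,0],[-0.056,0,0],0]]'
python3 -c "
from h import *
where()"
python3 -m pendant '[[[0,0,0],[-0.006,0,0],0],[[0,0,0],[-0.012,0,0],0],[[0,0,0],[-0.018,0,0],0],[[0,0,0],[-0.024,0,0],0],[[0,0,0],[-0.03,0,0],0],[[0,0,0],[-0.036,0,0],0],[[0,0,0],[-0.042,0,0],0],[[0,0,0],[-0.048,0,0],0],[[0,0,0],[-0.054,0,0],0],[[0,0,0],[-0.06,0,0],0]]'
python3 -c "
from h import *
where()"
```

```text
clock: 15.05
tool_pos: [0.624, 0.0976, 0.0959]
eef_rot: [0.743, 0.67, 0.001, 0.0]
contact_force: [-0.3, 0.9, 1.6]
opening: 0.006
t 15.05 tip chest [-0.011  -0.0101  0.0879] lean 0.1 toolx [0.1  0.99 0.  ] F [-0.33  0.87  1.58] q [ 0.21  1.03 -0.87  1.64  0.95  0.94  0.45] open 0.006
clock: 16.05
tool_pos: [0.6176, 0.0376, 0.0956]
eef_rot: [0.743, 0.669, 0.001, 0.0]
contact_force: [1.4, 1.1, -0.1]
opening: 0.005
t 16.05 tip chest [-0.0112 -0.0704  0.0876] lean 0.1 toolx [0.1  0.99 0.  ] F [ 1.43  1.08 -0.13] q [ 0.31  1.02 -0.87  1.68  0.96  0.92  0.52] open 0.005
```

Now the last ~22 mm in small steps, watching the force.

```bash
python3 -m pendant '[[[0,0,0],[-0.004,0,0],0],[[0,0,0],[-0.008,0,0],0],[[0,0,0],[-0.011,0,0],0],[[0,0,0],[-0.014,0,0],0],[[0,0,0],[-0.016,0,0],0],[[0,0,0],[-0.018,0,0],0],[[0,0,0],[-0.018,0,0],0]]'
python3 -c "
from h import *
where()"
python3 -m pendant '[[[0,0,0],[-0.001,0,0],0],[[0,0,0],[-0.002,0,0],0],[[0,0,0],[-0.003,0,0],0],[[0,0,0],[-0.003,0,0],0]]'
python3 -c "
from h import *
where()"
```

```text
clock: 16.75
tool_pos: [0.6156, 0.0197, 0.0955]
eef_rot: [0.743, 0.669, 0.0, 0.0]
contact_force: [0.2, 0.2, 0.4]
opening: 0.005
t 16.75 tip chest [-0.0114 -0.0884  0.0875] lean 0.0 toolx [0.1  0.99 0.  ] F [0.18 0.18 0.45] q [ 0.34  1.02 -0.87  1.69  0.96  0.92  0.54] open 0.005
clock: 17.15
tool_pos: [0.6152, 0.017, 0.0955]
eef_rot: [0.743, 0.669, 0.0, -0.0]
contact_force: [-0.7, 0.4, -0.6]
opening: 0.003
t 17.15 tip chest [-0.0115 -0.0911  0.0875] lean 0.0 toolx [0.1  0.99 0.  ] F [-0.67  0.4  -0.59] q [ 0.35  1.02 -0.87  1.69  0.96  0.92  0.54] open 0.003
```

```bash
for i in 1 2; do python3 -m pendant '[[[0,0,0],[-0.001,0,0],0],[[0,0,0],[-0.002,0,0],0],[[0,0,0],[-0.002,0,0],0]]' | grep -E "pos|force"; done
python3 -c "
from h import *
where()
from plant import r
c=r.snapshot('wrist');cv2.imwrite('pics/w4.png',c['image'][:,:,::-1])"
```

```text
tool_pos: [0.6151, 0.015, 0.0956]
contact_force: [-0.3, 0.8, -0.0]
tool_pos: [0.615, 0.013, 0.0956]
contact_force: [0.1, 1.0, -0.4]
t 17.75 tip chest [-0.0113 -0.0952  0.0876] lean 0.0 toolx [0.1  0.99 0.  ] F [ 0.1   1.   -0.43] q [ 0.35  1.02 -0.87  1.69  0.96  0.91  0.55] open 0.002
```

View pics/w4.png

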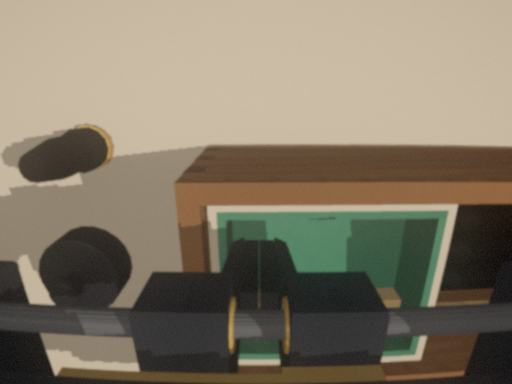

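The wrist view shows the till's right wall (column ~210) almost against the chest's end wall (~204). I'll keep going until the force rises.

```bash
for i in 1 2 3; do python3 -m pendant '[[[0,0,0],[-0.001,0,0],0],[[0,0,0],[-0.002,0,0],0],[[0,0,0],[-0.002,0,0],0]]' | grep -E "pos|force"; done
```

```text
tool_pos: [0.615, 0.0127, 0.0957]
contact_force: [0.3, 5.4, -2.1]
tool_pos: [0.615, 0.0126, 0.0958]
contact_force: [1.0, 7.6, -4.4]
tool_pos: [0.6149, 0.0126, 0.0958]
contact_force: [1.5, 10.6, -5.5]
```

End stop reached: position steady while the force rises. I'll back off inside the pocket, rise and withdraw.

```bash
python3 -m pendant '[[[0,0,0],[0.006,0,0],0],[[0,0,0],[0.012,0,0],0],[[0,0,0],[0.02,0,0],0],[[0,0,0],[0.028,0,0],0],[[0,0,0],[0.028,0,-0.02],0],[[0,0,0],[0.028,0,-0.05],0],[[0,0,0],[0.028,0,-0.08],0],[[0,0,0],[0.028,-0.02,-0.12],0],[[0,0,0],[0.028,-0.06,-0.16],0],[[0,0,0],[0.028,-0.1,-0.18],0]]'
python3 -m pendant '[[[0,0,0],[-0.01,-0.04,-0.02],0],[[0,0,0],[-0.03,-0.06,-0.02],0],[[0,0,0],[-0.06,-0.06,-0.02],0],[[0,0,0],[-0.1,-0.06,-0.02],0],[[0,0,0],[-0.1,-0.06,-0.02],0],[[0,0,0],[-0.1,-0.06,-0.02],0]]'
python3 -c "
from h import *
where()
from plant import r
c=r.snapshot('scene');cv2.imwrite('pics/s5.png',c['image'][100:300,150:450,::-1].repeat(2,0).repeat(2,1))"
```

```text
clock: 19.7
tool_pos: [0.519, 0.0461, 0.2787]
eef_rot: [0.743, 0.669, 0.003, 0.001]
contact_force: [0.0, 0.1, 0.3]
opening: 0.005
clock: 20.3
tool_pos: [0.4485, -0.0486, 0.2959]
eef_rot: [0.744, 0.669, 0.001, 0.001]
contact_force: [0.3, -0.5, -0.5]
opening: 0.005
t 20.3 tip chest [-0.1706 -0.1735  0.2879] lean 0.1 toolx [0.11 0.99 0.  ] F [ 0.25 -0.51 -0.47] q [ 0.72  0.6  -1.15  1.98  0.65  1.    0.72] open 0.005
```

View pics/s5.png

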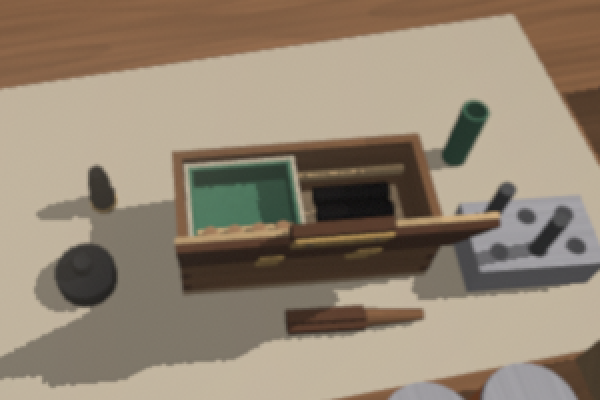

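The lid rests open, the till is at the right-hand end with the horn blanks exposed, and the bystanders have not moved in the image. The gripper is clear, so I'm handing in.

```bash
python3 -c "
from plant import r
print(r.finish_job(), r.get_state()['clock'])"
```

```text
the job is handed in; nothing more can be done
the job is handed in; nothing more can be done
```

The lid is open on its stop, the till is pushed fully to the right-hand end, and I handed the job in at about 20.4 s of the 53 s allowed. `finish_job` reports no verdict, so what follows rests on my own checks.

- **Lid:** I raised it with closed fingertips under the tab, leaning about 37°, pushed it past upright, and it fell back by itself. The highest force I read was about 8 N, early in the lift. I only read forces at the end of each move, so brief peaks in between are not excluded.
- **Till:** I pushed it from inside its pocket until it met the end stop. The position stayed still while the force rose to about 11–12 N. I then backed off and withdrew.
- **Last checks:** The final scene picture shows the lid open, the till against the right-hand end wall and the dark horn blanks exposed. The bystanders look upright and unmoved compared with the earlier pictures. The tool force was below 1 N with the gripper well clear. I judged the lid angle, the till travel and the bystander positions from the pictures and did not measure them.
- **What did not go to plan:** My first two tries at leaning the tool forward ran into joint limits in free space. Turning the tool half round solved that. The finger met the till wall about 3–4 mm later than I had calculated, so I relied on the force rise and the picture for the end position. I viewed 10 pictures in all, two over the planned 8.

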